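# Bring the bench magnifier over the petri dish

## Task

Get the bench magnifier ready to inspect the round petri dish: tip its raised lens fully down until it lies level, and swing its arm so that the lens stands centred above the petri dish. Push it into place, let go, and leave the dish, the well plate and the other things on the bench where they are.

Things in the scene. Friction and masses are not known exactly. Their poses are not given: they have to be found in the camera images.
- swing_axis (a point): Point on the vertical swing axis of the magnifier, level with the arm's middle, 160 mm above the bench. Below it: white base 100 x 110 x 22 mm, fixed to the bench, and a 28 mm post. Around it: the hub, 38 mm across, top at 175 mm. From it a white bar, 18 mm wide, 14 mm high, runs level 130 mm roughly towards the robot, to the tilt hinge of the lens head.
- lens_centre (a point): Centre of the round magnifier lens: a white ring 104 mm across outside and 14 mm thick, with clear glass 90 mm across. It lies 68 mm from the tilt hinge; with the lens level it is 198 mm from the swing axis and 160 mm above the bench, right in line with the bar.
- tab (a point): Middle of the upper face of the grey tab (28 mm wide, 8 mm thick) that sticks out 31 mm from the ring on the side away from the post: 138 mm from the tilt hinge, 4 mm above the head's mid-plane. Pressing down on it tips the lens down.
- swing (a joint): Swing of the magnifier arm about the vertical swing axis, rad, positive anticlockwise seen from above; 0 with the arm in the middle of its travel, stops at -1.35 and 1.35. Stiff: it takes about 0.5 N m (some 3 N sideways at the lens ring) and stays where it is left.
- lens (a joint): Tilt of the lens head about the level hinge at the bar's end, rad: 0 is level, in line with the bar, against a stop (fully down); positive is raised, tab upwards, at most 1.3. Stiff: stays where it is left; a few newtons down on the tab tip it. It tilts only in the upright plane of the bar: sideways pushes do not tilt it.
- dish: The round petri dish with its lid on, pale translucent plastic, 90 mm across and 18 mm high, loose on the bench to one side of the stand; its centre is about 198 mm (within 10 mm) from the swing axis, within the arm's reach. Origin: centre of its underside.
- plate: White rectangular 24-well plate, 128 x 86 x 20 mm, loose on the bench on the other side of the stand. Not the one to inspect. Origin: centre of its underside.
- bottle: Amber glass jar with a black cap, 68 mm across and 125 mm high, to one far side. Origin: centre of its underside.
- rack: Grey tube rack with white tubes, 130 x 75 x 100 mm, to the other far side. Origin: centre of its underside.

How it is judged:
By the outcome, as a careful person would: the job done as asked, in the order asked, and still so for the second after the job is handed in, with the robot touching nothing.
It also fails if it takes over 48 s, if anything falls off the work surface, if the arm or the gripper's body presses on something with over 40 N, if the wrist force passes 120 N, or if a joint passes its speed limit or range.

## Robot

A 6-joint arm with a two-finger parallel gripper is mounted at the origin on the work surface. World frame = base frame: x ahead of the robot, y to its left, z up, the work surface at z = 0. Lengths are in m, angles in rad, forces in N, time in s.
With the tool pointing down it reaches from about 0.225 to 0.875 m from the base axis. Payload 3.4 kg.
Tool frame: the origin (TCP) lies on the centre line of the jaws, within the pads' length; the fingertips stand 22 mm ahead of it and the grasp point (between the pads) lies 3 mm ahead of it; z points along the fingers, y is the line along which they close (so a half turn about z gives the same grasp; the last joint's range is limited). The gripper opens to 85 mm and grips with 20 to 120 N. Pads are 22 mm wide; open, the fingers measure 114 mm over their backs; the gripper's body (76 mm by 85 mm) begins 54 mm behind the grasp point. The pads swing forward as they close: fully open they stand 13 mm farther back than shut.
Start: joints at [-1.414, 0.276, 1.505, -0, 1.361, -0.121], TCP at [0.158, -0.553, 0.253] pointing down, gripper open.
Joint ranges: [-2.89, 2.89], [-0.75, 2.08], [0.22, 2.7], [-1.18, 4.32], [0.11, 2.71], [-2.7, 2.7]. Speed limits (rad/s): [2.57, 2.57, 3.14, 3.14, 3.14, 3.14].

## Interface

Orientations are given as a unit quaternion [w, x, y, z].
In Python, from rig import manip gives the robot as it stands.
- The arm moves only by the tool move_tool, called after ">>>" as name(argument=value, ...), one argument or row to a line, values as JSON. Schema: {"type":"object","properties":{"rows":{"type":"array","items":{"type":"array","items":{"type":"array","items":{"type":"number"},"minItems":4,"maxItems":4},"minItems":1,"maxItems":5},"minItems":1,"maxItems":1},"aperture":{"type":"number"},"clamp_n":{"type":"number"},"only":{"type":"string"},"quiet":{"type":"boolean"},"lines":{"type":"string"}},"required":["rows"],"additionalProperties":false}. rows is a list that holds a single list of rows (three levels of brackets), with 1 to 5 rows, each of 4 numbers: dx, dy, dz in m, then a turn about the tool's z in rad; each row shifts and turns the commanded pose from where the row before left it, along the tool's axes as they then stand; what a row does not reach is not made up. A row lasts 1/12 s, in which the tool goes at most 0.0417 m and 0.125 rad, less where a joint would pass 70% of its speed; a pose out of reach is approached as far as the arm can. aperture is the finger opening in m, set as the call begins (left out keeps the last). The fingers move at their own pace and stop on an object; clamp_n is the grip in N (left out, the last holds). Time passes only in rows, so rows that do not move let the fingers close. The tool returns the time, the measured TCP pose, the force, the opening and the grip force at its end. only (a regular expression) keeps the lines of the reply that match it, lines (a string "A,B") keeps lines A to B, and quiet returns only ok. Input that does not fit is refused with a message, and nothing moves.
- manip.get_state(): the state, without advancing time (a new reading comes with each control period).
- manip.get_image(name): name is "scene" or "top"; returns a dict with "img" (400x640x3 uint8, red, green, blue), "camera_matrix" (3x3 intrinsics, pixels), "T" (4x4, takes a point from camera to world coordinates). Camera axes: x right, y down, z forward; pixel columns grow to the right and rows downward; lengths in m; the calibration is good to about 2 mm. A picture is of the moment at which its call begins. There is no depth.
- manip.sign_off(): hands the job in; it is judged then, once.
The state is a dict: "clock": time; "qpos": joint angles; "qd": joint speeds; "effort": joint torques, N m; "position": TCP position; "ee_rot": TCP orientation; "contact_force": force on the tool from outside, world axes, zero at the start; "moment": the same for the moment, N m; "width": finger opening in m; "gripper_force": force on a finger pad.
Only numpy, scipy, OpenCV 4.12 (cv2) and the standard library are available. Lean on these libraries where they do the work, as an engineer would, in place of code of your own. Each camera call takes 0.05 s, during which the arm holds its last target. There are 200 camera calls.

## Working session

There is one attempt and no reset: what is moved stays moved. The work goes in short steps, Python scripts to look and compute and a tool call to move; the robot and the scene stay as the last step left them, time stands still between calls to the robot, and variables do not carry over. Pictures are saved under pics/ and viewed, at most 10 in all, crops included, and the job is handed in when it is done.

```bash
ls; mkdir -p pics; python3 - <<'E'
from rig import manip
import cv2,numpy as np
for n in("top","scene"):
    d=manip.get_image(n); cv2.imwrite(f"pics/{n}0.png",d["img"][:,:,::-1]); print(d["camera_matrix"].tolist(),d["T"].round(4).tolist())
s=manip.get_state();print(s)
E
```

```text
pics
rig.py
[[449.5620740290317, 0.0, 322.4617675495364], [0.0, 449.5620740290317, 193.0283819675418], [0.0, 0.0, 1.0]] [[0.0247, -0.9922, 0.1222, 0.4277], [-0.9997, -0.0248, 0.0004, -0.0153], [0.0026, -0.1222, -0.9925, 1.6018], [0.0, 0.0, 0.0, 1.0]]
[[420.6346331068032, 0.0, 326.6741693974807], [0.0, 420.6346331068032, 202.81106462979324], [0.0, 0.0, 1.0]] [[0.6173, 0.6495, -0.4439, 1.2395], [0.7867, -0.5143, 0.3415, -0.4838], [-0.0065, -0.56, -0.8284, 1.3098], [0.0, 0.0, 0.0, 1.0]]
{'clock': 0.1, 'qpos': array([-1.41404118e+00,  2.76517906e-01,  1.50600369e+00, -1.67280012e-05,
        1.36068231e+00, -1.21018330e-01]), 'qd': array([ 3.21338332e-04, -2.22568174e-04, -3.26956245e-03, -3.83087675e-05,
       -1.41251061e-03,  5.17686260e-04]), 'effort': array([ 1.06311782e-03, -4.17699695e+01, -2.46404207e+01, -1.63007417e-04,
        5.81848188e-03, -9.41363169e-06]), 'position': array([ 0.15758548, -0.5525382 ,  0.2525352 ]), 'ee_rot': array([-8.05352235e-04,  9.90370166e-01,  1.38442350e-01, -2.25718465e-05]), 'contact_force': array([-0.03559017,  0.07968901,  0.33424572]), 'moment': array([-0.04454563,  0.08057424, -0.0158637 ]), 'gripper_force': 0.0, 'width': 0.08549821391913816}
```
View pics/top0.png

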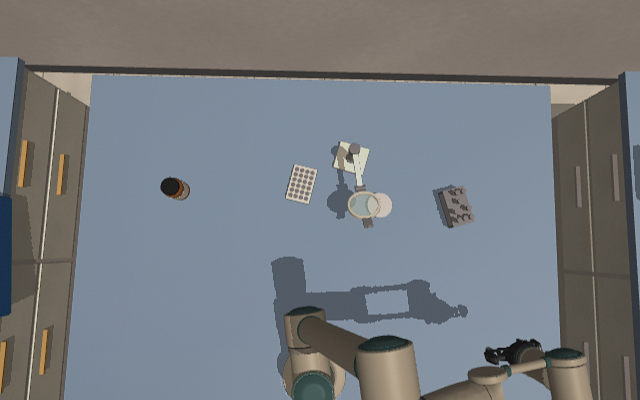

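View pics/scene0.png

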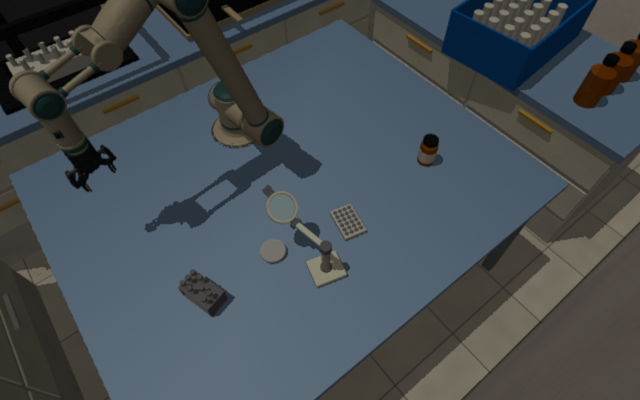

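The top view shows the hub near (354,148), the lens near (363,205), the tab near (367,223) and the dish near (380,205). The well plate is at (301,184). In the scene view the hub is near (326,246), the dish near (273,251) and the tab near (267,190). I'll zoom in on both.

```bash
python3 - <<'E'
import cv2,numpy as np
a=cv2.imread("pics/top0.png")[130:240,320:410]; b=cv2.imread("pics/scene0.png")[175:295,250:355]
a=cv2.resize(a,None,fx=4.4,fy=4.4,interpolation=cv2.INTER_CUBIC);b=cv2.resize(b,None,fx=3.8,fy=3.8,interpolation=cv2.INTER_CUBIC)
h=max(a.shape[0],b.shape[0]);o=np.zeros((h,a.shape[1]+b.shape[1],3),np.uint8);o[:a.shape[0],:a.shape[1]]=a;o[:b.shape[0],a.shape[1]:]=b
cv2.imwrite("pics/crop0.png",o);print(o.shape)
E
```

```text
(484, 795, 3)
```

View pics/crop0.png

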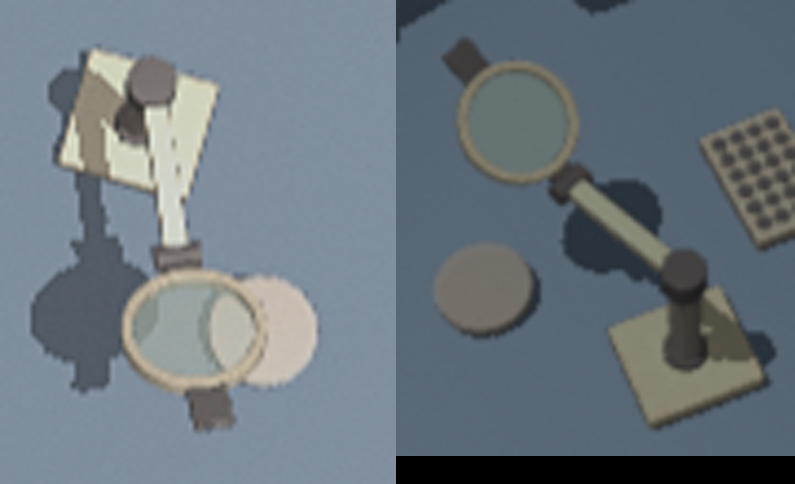

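```bash
cat > h.py <<'E'
import numpy as np, cv2
from rig import manip
def cams():
    return {n:manip.get_image(n) for n in("top","scene")}
def ray(c,u,v):
    d=c["T"][:3,:3]@np.linalg.solve(c["camera_matrix"],[u,v,1]);return c["T"][:3,3],d
def plane(c,u,v,z):
    o,d=ray(c,u,v);return o+d*(z-o[2])/d[2]
def tri(a,b):
    A=np.zeros((3,3));y=np.zeros(3)
    for o,d in(a,b):
        d=d/np.linalg.norm(d);P=np.eye(3)-np.outer(d,d);A+=P;y+=P@o
    return np.linalg.solve(A,y)
E
python3 - <<'E'
from h import *
c=cams();np.set_printoptions(precision=4,suppress=True)
T=lambda x,y:(319.6+x/4.4,129.6+y/4.4); S=lambda x,y:(249.6+(x-396)/3.8,174.6+y/3.8)
p={'hub':((153,79),(684,272),.175),'dish':((263,331),(484,287),.018),'ring':((194,331),(518,122),None),'tab':((211,409),(466,60),None),'hinge':((178,256),(571,183),.16)}
for k,(t,s,z) in p.items():
    print(k,tri(ray(c['top'],*T(*t)),ray(c['scene'],*S(*s))))
    if z: print('   ',plane(c['top'],*T(*t),z),plane(c['scene'],*S(*s),z))
E
```

```text
hub [ 0.7541 -0.1156  0.1729]
    [ 0.7543 -0.1143  0.175 ] [ 0.7544 -0.1174  0.175 ]
dish [ 0.5858 -0.2177  0.0154]
    [ 0.5857 -0.2169  0.018 ] [ 0.5868 -0.2186  0.018 ]
ring [ 0.5664 -0.1455  0.1966]
tab [ 0.5091 -0.1547  0.2308]
hinge [ 0.6247 -0.1359  0.1638]
    [ 0.6254 -0.1358  0.16  ] [ 0.6224 -0.1351  0.16  ]
```

The hub is at (0.754, -0.116), the dish at (0.586, -0.218) and the arm lies at about 8.9° from −x. That leaves about +0.39 rad to swing, and the tilt is about 0.55 rad. I'll raise the tool, close the fingers and line up the yaw first.

>>> move_tool(
  rows=[
    [[0,0,-0.035,0.123],[0,0,0,0],[0,0,0,0]],
  ],
  aperture=0,
  clamp_n=30,
)

```text
clock: 0.45
position: [0.1579, -0.5541, 0.2901]
ee_rot: [0.002, 0.997, 0.078, 0.0]
contact_force: [0.2, -0.3, -0.5]
width: 0.0516
gripper_force: 0.0
```

```bash
cat >> h.py <<'E'
from scipy.spatial.transform import Rotation as R
HUB=np.array([.7543,-.1158]);DISH=np.array([.586,-.2177])
def pose():
    s=manip.get_state();r=R.from_quat(np.roll(s["ee_rot"],-1)).as_matrix();return s,r
def go(x,y,z):
    s,r=pose();print("tool delta",(r.T@(np.array([x,y,z])-s["position"])).round(4),"yaw",np.arctan2(r[1,0],r[0,0]).round(4),"F",s["contact_force"].round(2),"pos",s["position"].round(4))
def polar(rad,ang,t=0):  # ang from -x towards -y; t tangential (towards +y)
    e=np.array([-np.cos(ang),-np.sin(ang)]);n=np.array([-np.sin(ang),np.cos(ang)]);return HUB+rad*e+t*n
E
python3 - <<'E'
from h import *
go(*polar(.247,.155),.29)
E
```

```text
tool delta [ 0.4102 -0.3407 -0.0014] yaw 0.1557 F [ 0.19 -0.27 -0.47] pos [ 0.1579 -0.5541  0.2901]
```

>>> move_tool(
  rows=[
    [[0.029,-0.024,0,0],[0.029,-0.024,0,0],[0.029,-0.024,0,0],[0.029,-0.024,0,0],[0.029,-0.024,0,0]],
  ],
  aperture=0,
  lines="1,2",
)

```text
clock: 0.87
position: [0.283, -0.4103, 0.2875]
```

>>> move_tool(
  rows=[
    [[0.029,-0.024,0,0],[0.029,-0.024,0,0],[0.029,-0.024,0,0],[0.029,-0.024,0,0],[0.029,-0.024,0,0]],
  ],
  lines="1,2",
)

```text
clock: 1.28
position: [0.4078, -0.2693, 0.2876]
```

>>> move_tool(
  rows=[
    [[0.029,-0.024,0,0],[0.029,-0.024,0,0],[0.029,-0.024,0,0],[0,0,0,0]],
  ],
)

```text
clock: 1.62
position: [0.4855, -0.1813, 0.2873]
ee_rot: [-0.002, 0.997, 0.081, 0.001]
contact_force: [-0.4, -1.0, 0.0]
width: -0.0002
gripper_force: 0.0
```

```bash
python3 - <<'E'
from h import *
go(*polar(.247,.155),.275)
E
```

```text
tool delta [ 0.0288 -0.023   0.0125] yaw 0.162 F [-0.38 -0.98  0.03] pos [ 0.4855 -0.1813  0.2873]
```

Next I move above the tab and descend gently until the tool makes contact.

>>> move_tool(
  rows=[
    [[0.029,-0.023,0,0],[0,0,0.012,0],[0,0,0,0]],
  ],
)

```text
clock: 1.87
position: [0.5066, -0.1579, 0.2738]
ee_rot: [-0.001, 0.997, 0.079, -0.002]
contact_force: [-0.7, 0.5, -0.1]
width: -0.0004
gripper_force: 0.0
```

>>> move_tool(
  rows=[
    [[0,0,0.006,0],[0,0,0.006,0],[0,0,0,0]],
  ],
)

```text
clock: 2.12
position: [0.5059, -0.1599, 0.2629]
ee_rot: [-0.0, 0.997, 0.077, -0.001]
contact_force: [-0.4, 1.0, 0.3]
width: 0.0003
gripper_force: 0.0
```

```bash
python3 - <<'E'
from h import *
go(*polar(.247,.155),.26)
d=cams()
a=cv2.resize(d['top']['img'][130:240,320:410,::-1],None,fx=4.4,fy=4.4,interpolation=cv2.INTER_CUBIC)
b=cv2.resize(d['scene']['img'][155:275,250:355,::-1],None,fx=3.8,fy=3.8,interpolation=cv2.INTER_CUBIC)
b=cv2.copyMakeBorder(b,0,a.shape[0]-b.shape[0],0,0,cv2.BORDER_CONSTANT);cv2.imwrite("pics/p1.png",np.hstack([a,b]))
E
```

```text
tool delta [ 0.0053 -0.0052  0.0029] yaw 0.1537 F [-0.44  0.96  0.33] pos [ 0.5059 -0.1599  0.2629]
```

View pics/p1.png

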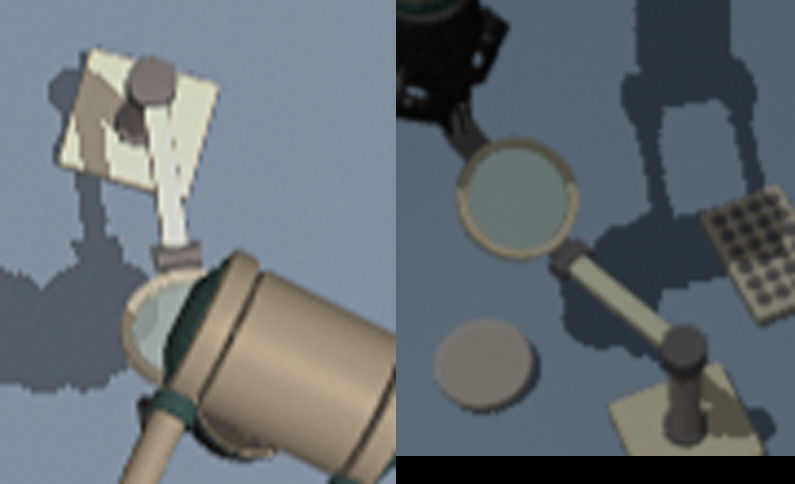

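The right half shows the fingertips right over the tab, near (465,140). Now I press down while following the tab outwards.

>>> move_tool(
  rows=[
    [[0.002,-0.005,0.006,0],[0,0,0.006,0],[0,0,0,0]],
  ],
  lines="1,4",
)

```text
clock: 2.47
position: [0.5082, -0.154, 0.2514]
ee_rot: [-0.0, 0.997, 0.077, -0.0]
contact_force: [-0.3, -0.1, 0.6]
```

>>> move_tool(
  rows=[
    [[-0.002,0,0.008,0],[-0.002,0,0.008,0],[-0.002,0,0.008,0],[0,0,0,0]],
  ],
  lines="1,4",
)

```text
clock: 2.8
position: [0.5009, -0.1546, 0.2261]
ee_rot: [-0.001, 0.997, 0.077, -0.002]
contact_force: [-0.5, -0.7, -0.7]
```

>>> move_tool(
  rows=[
    [[-0.002,0,0.008,0],[-0.002,0,0.008,0],[-0.002,0,0.008,0],[0,0,0,0]],
  ],
  lines="1,4",
)

```text
clock: 3.13
position: [0.4953, -0.1556, 0.2024]
ee_rot: [-0.001, 0.997, 0.077, -0.001]
contact_force: [-0.2, -0.1, -0.3]
```

```bash
python3 - <<'E'
from h import *
go(*polar(.268,.155),.186)
E
```

```text
tool delta [-0.006   0.0007  0.0164] yaw 0.1547 F [-0.17 -0.11 -0.28] pos [ 0.4953 -0.1556  0.2024]
```

No contact force has shown up yet, so I'll check before going lower.

```bash
cat >> h.py <<'E'
def snap(name,r0=165,r1=285):
    d=cams()
    a=cv2.resize(d['top']['img'][130:240,320:410,::-1],None,fx=4.4,fy=4.4,interpolation=cv2.INTER_CUBIC)
    b=cv2.resize(d['scene']['img'][r0:r1,250:355,::-1],None,fx=3.8,fy=3.8,interpolation=cv2.INTER_CUBIC)
    b=cv2.copyMakeBorder(b,0,a.shape[0]-b.shape[0],0,0,cv2.BORDER_CONSTANT);cv2.imwrite(name,np.hstack([a,b]))
E
python3 - <<'E'
from h import *
snap("pics/p2.png")
E
```

```text
(no output)
```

View pics/p2.png

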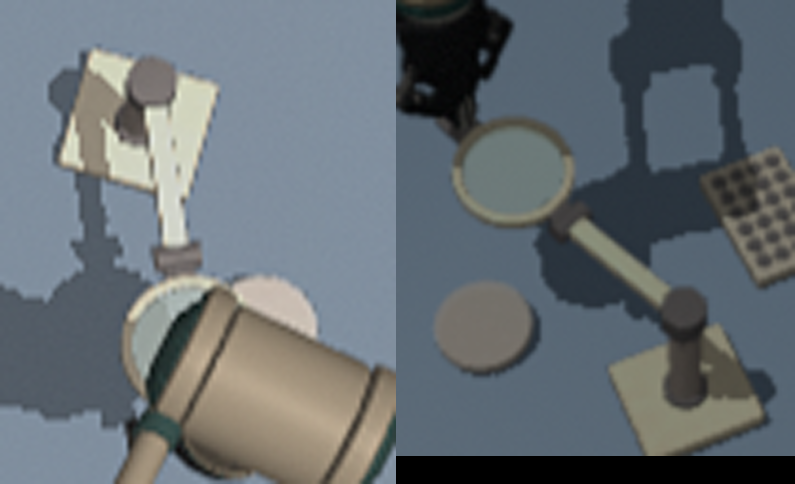

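The ring at (515,172) is clearly flatter, so the lens is tipping. I'll continue down to the stop.

>>> move_tool(
  rows=[
    [[-0.003,0,0.006,0],[-0.002,0,0.005,0],[0,0,0,0]],
  ],
  lines="1,4",
)

```text
clock: 3.48
position: [0.4908, -0.1566, 0.1924]
ee_rot: [-0.0, 0.997, 0.077, -0.001]
contact_force: [-0.3, 0.0, 0.1]
```

>>> move_tool(
  rows=[
    [[-0.001,0,0.004,0],[0,0,0,0]],
  ],
  lines="1,4",
)

```text
clock: 3.65
position: [0.4902, -0.1568, 0.1887]
ee_rot: [-0.0, 0.997, 0.077, -0.0]
contact_force: [0.5, 0.1, 0.5]
```

>>> move_tool(
  rows=[
    [[0,0,0.003,0],[0,0,0,0]],
  ],
  lines="1,4",
)

```text
clock: 3.82
position: [0.4903, -0.1569, 0.1859]
ee_rot: [-0.0, 0.997, 0.077, -0.0]
contact_force: [0.7, 0.5, 0.6]
```

```bash
python3 - <<'E'
from h import *
go(*polar(.268,.155),.186)
E
```

```text
tool delta [-0.0008  0.0001 -0.0001] yaw 0.1549 F [0.71 0.5  0.58] pos [ 0.4903 -0.1569  0.1859]
```

>>> move_tool(
  rows=[
    [[0,0,0.003,0],[0,0,0,0]],
  ],
  lines="1,4",
)

```text
clock: 3.98
position: [0.4905, -0.1572, 0.1852]
ee_rot: [0.001, 0.997, 0.077, 0.0]
contact_force: [-3.8, 0.5, 11.9]
```

>>> move_tool(
  rows=[
    [[0,0,0.003,0],[0,0,0,0]],
  ],
  lines="1,4",
)

```text
clock: 4.15
position: [0.4906, -0.158, 0.1845]
ee_rot: [0.002, 0.997, 0.078, 0.001]
contact_force: [-7.5, 0.4, 24.7]
```

The tool is at the stop: fingertips at z≈0.163 and 25 N. I'll lift off and go to the +y side of the ring.

>>> move_tool(
  rows=[
    [[0,0,-0.03,0],[0,0,-0.035,0],[0,0,0,0]],
  ],
  lines="1,4",
)

```text
clock: 4.4
position: [0.4939, -0.1585, 0.2515]
ee_rot: [0.003, 0.997, 0.077, 0.005]
contact_force: [0.3, -0.0, 1.1]
```

```bash
python3 - <<'E'
from h import *
go(*polar(.198,.155,.088),.235)
E
```

```text
tool delta [ 0.0657 -0.0901  0.0166] yaw 0.1549 F [ 0.28 -0.04  1.1 ] pos [ 0.4939 -0.1585  0.2515]
```

>>> move_tool(
  rows=[
    [[0.023,-0.03,0,0],[0.022,-0.03,0,0],[0.021,-0.03,0,0],[0,0,0.03,0],[0,0,0,0]],
  ],
  lines="1,4",
)

```text
clock: 4.82
position: [0.54, -0.0555, 0.2112]
ee_rot: [-0.001, 0.997, 0.079, -0.004]
contact_force: [-1.1, -0.4, -0.2]
```

```bash
python3 - <<'E'
from h import *
go(*polar(.198,.155,.088),.174)
snap("pics/p3.png")
E
```

```text
tool delta [0.0047 0.0048 0.0371] yaw 0.1582 F [-1.07 -0.44 -0.23] pos [ 0.54   -0.0555  0.2112]
```

View pics/p3.png

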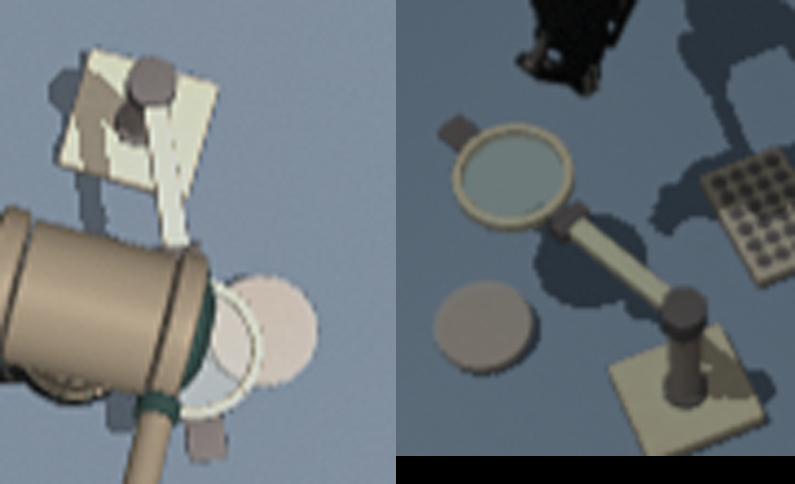

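>>> move_tool(
  rows=[
    [[0.002,0.003,0.025,0],[0,0,0.012,0],[0,0,0,0],[0.001,0.008,0,0],[0,0,0,0]],
  ],
  lines="1,4",
)

```text
clock: 5.33
position: [0.548, -0.0704, 0.1799]
ee_rot: [0.001, 0.997, 0.077, 0.002]
contact_force: [1.0, -0.0, 0.4]
```

```bash
python3 - <<'E'
from h import *
c=cams()['scene'];T=np.linalg.inv(c['T'])
for a in(.145,.155,.165):
  for tl in (0,.05):
    q=np.r_[polar(.13+.068*np.cos(tl),a),.16+.068*np.sin(tl)];w=c['camera_matrix']@(T[:3,:3]@q+T[:3,3]);print(a,tl,(w/w[2])[:2].round(1))
print("seen 280.4 210.9")
go(*polar(.198,.155,.0665),.174)
E
```

```text
0.145 0 [281.9 211.1]
0.145 0.05 [281.8 210.5]
0.155 0 [281.4 211.5]
0.155 0.05 [281.3 210.9]
0.165 0 [281.  211.8]
0.165 0.05 [280.9 211.3]
seen 280.4 210.9
tool delta [-0.0009  0.0113  0.0058] yaw 0.1534 F [-0.52  0.09 -0.05] pos [ 0.5476 -0.0693  0.1798]
```

The lens is level and the fingers are beside the ring. I'll lower a little more, make contact, then sweep along the arc.

>>> move_tool(
  rows=[
    [[0,0,0.007,0],[0,0.006,0,0],[0,0.006,0,0],[0,0,0,0]],
  ],
  lines="1,4",
)

```text
clock: 5.77
position: [0.5488, -0.0813, 0.1713]
ee_rot: [0.001, 0.997, 0.077, 0.0]
contact_force: [0.8, -0.6, -0.7]
```

>>> move_tool(
  rows=[
    [[-0.0033,0.01,0,-0.05],[-0.0033,0.01,0,-0.05],[0,0,0,0]],
  ],
  lines="1,4",
)

```text
clock: 6.02
position: [0.5458, -0.102, 0.1714]
ee_rot: [0.0, 0.992, 0.127, 0.0]
contact_force: [-0.3, 0.3, -0.7]
```

```bash
python3 - <<'E'
from h import *
go(*polar(.198,.255,.0665),.174)
E
```

```text
tool delta [ 0.0003 -0.0006 -0.0026] yaw 0.2544 F [-0.26  0.34 -0.66] pos [ 0.5458 -0.102   0.1714]
```

>>> move_tool(
  rows=[
    [[-0.0033,0.01,0,-0.05],[-0.0033,0.01,0,-0.05],[-0.0033,0.01,0,-0.05],[-0.0033,0.01,0,-0.05],[0,0,0,0]],
  ],
  lines="1,4",
)

```text
clock: 6.43
position: [0.5464, -0.144, 0.1713]
ee_rot: [0.0, 0.974, 0.225, 0.0]
contact_force: [-1.4, 0.0, 0.6]
```

```bash
python3 - <<'E'
from h import *
go(*polar(.198,.455,.0665),.174)
snap("pics/p4.png")
E
```

```text
tool delta [ 0.0012 -0.0004 -0.0027] yaw 0.4532 F [-1.36  0.03  0.63] pos [ 0.5464 -0.144   0.1713]
```

View pics/p4.png

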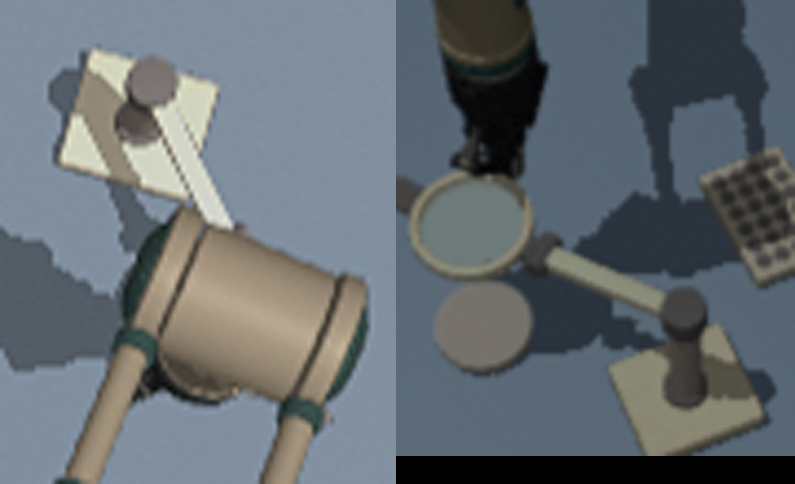

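The arm has swung: in the scene crop the ring centre is at (472,224) and the dish at (484,326). I'll compute the current angle.

```bash
python3 - <<'E'
from h import *
c=cams()['scene'];S=lambda x,y:(249.6+(x-396)/3.8,164.6+y/3.8)
hub=plane(c,*S(684,310),.175)[:2]
for k,p,z in(('ring',(472,224),.16),('hinge',(543,254),.16),('ring0',(513,176),.16)):
    q=plane(c,*S(*p),z)[:2];d=q-hub;print(k,q.round(4),np.hypot(*d).round(4),np.arctan2(-d[1],-d[0]).round(4))
q=plane(c,*S(484,326),.018)[:2];d=q-hub;print('dish',q,np.hypot(*d),np.arctan2(-d[1],-d[0]))
E
```

```text
ring [ 0.5731 -0.2022] 0.2001 0.4374
hinge [ 0.634  -0.1721] 0.1322 0.4266
ring0 [ 0.5548 -0.1478] 0.2019 0.1509
dish [ 0.58767574 -0.21914784] 0.19530371879960298 0.5479483588307905
```

>>> move_tool(
  rows=[
    [[-0.0033,0.01,0,-0.05],[-0.0033,0.01,0,-0.05],[0,0,0,0]],
  ],
  lines="1,4",
)

```text
clock: 6.88
position: [0.5496, -0.1641, 0.1712]
ee_rot: [0.0, 0.962, 0.274, -0.0]
contact_force: [0.5, -0.2, -0.5]
```

>>> move_tool(
  rows=[
    [[0,-0.02,0,0],[0,-0.03,0,0],[0,-0.04,0,0],[0,-0.04,0,0],[0,0,0,0]],
  ],
  lines="1,4",
)

```text
clock: 7.3
position: [0.4748, -0.0475, 0.1707]
ee_rot: [-0.003, 0.962, 0.274, -0.003]
contact_force: [-0.7, 0.9, -0.6]
```

```bash
python3 - <<'E'
from h import *
snap("pics/p5.png")
E
```

```text
(no output)
```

View pics/p5.png

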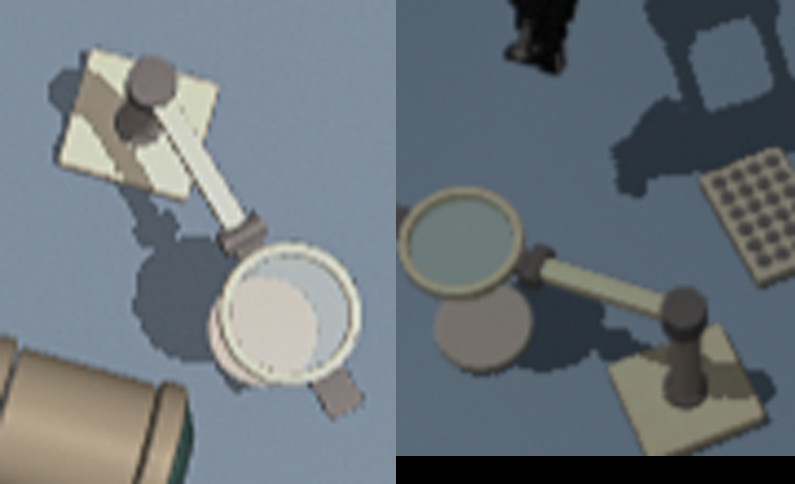

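In the top crop the ring centre is at (290,313), the tab at (339,394) and the dish at (263,331). In the scene crop the ring centre is at (461,242). Measuring from both views:

```bash
python3 - <<'E'
from h import *
d=cams();S=lambda x,y:(249.6+(x-396)/3.8,164.6+y/3.8);T=lambda x,y:(319.6+x/4.4,129.6+y/4.4)
for n,F,P in(('scene',S,dict(hub=(684,310),ring=(461.5,242.5),dish=(484,324))),('top',T,dict(hub=(153,79),ring=(290.5,313.5),tab=(339,394),hinge=(243,235),dish=(263,331)))):
    c=d[n];h=plane(c,*F(*P['hub']),.175)[:2]
    for k,p in P.items():
        q=plane(c,*F(*p),dict(hub=.175,dish=.018).get(k,.16))[:2];v=q-h;print(n,k,q.round(4),np.hypot(*v).round(4),np.arctan2(-v[1],-v[0]).round(4))
# dish fit in the top view against the first picture
im=cv2.imread("pics/top0.png");hsv=cv2.cvtColor(im,cv2.COLOR_BGR2HSV).astype(int)
# dish pixels: red>blue, bright
for f,n in(("pics/scene0.png","scene"),):
    im=cv2.imread(f).astype(int);m=((im[:,:,2]-im[:,:,0])>5).astype(np.uint8);_,l,s,ce=cv2.connectedComponentsWithStats(m);i=l[251,273];print(i,s[i],ce[i])
    for z in(.012,.018):print(plane(d[n],*ce[i],z))
E
```

```text
scene hub [ 0.7544 -0.1174] 0.0 -3.1416
scene ring [ 0.5827 -0.2191] 0.1996 0.5349
scene dish [ 0.586 -0.218] 0.1962 0.5385
top hub [ 0.7543 -0.1143] 0.0 -3.1416
top ring [ 0.5849 -0.2189] 0.1991 0.5533
top tab [ 0.5268 -0.2547] 0.2674 0.553
top hinge [ 0.6422 -0.1835] 0.1318 0.553
top dish [ 0.5857 -0.2169] 0.1974 0.547
11 [261 240  24  22 417] [272.72182254 250.88968825]
[ 0.58618416 -0.21910564  0.012     ]
[ 0.58920454 -0.22032915  0.018     ]
```

The lens and dish centres agree to within about 3 mm in both views, with the angle error near zero. The lens is level and the gripper is clear of everything, so I'll let the arm settle and hand in.

>>> move_tool(
  rows=[
    [[0,0,-0.02,0],[0,0,-0.02,0],[0,0,0,0],[0,0,0,0],[0,0,0,0]],
  ],
  lines="1,4",
)

```text
clock: 7.92
position: [0.4811, -0.0539, 0.2108]
ee_rot: [0.0, 0.962, 0.273, -0.0]
contact_force: [-0.5, 0.7, 0.7]
```

```bash
python3 -c "
from rig import manip
print(manip.sign_off())"
```

```text
the job is handed in; nothing more can be done
None
```

I tipped the lens down to its level stop, swung it over the petri dish (centred to within about 3 mm by both cameras) and handed in at about 8 s with the gripper clear; the pictures show the dish and well plate where they were.

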